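# Hang the lipped plug bin on the louvred panel

## Task

Two white plug bins already hang by their lips on the far, louvred side of the low steel panel. Pick up the third bin of that kind, the one standing on the bench with a hooked lip on one side (not the plain caddy without a lip), lift it over the panel's top edge and let it down at the empty place so that its lip catches and it hangs level and square like the others. Leave the two hanging bins where they are.

Things in the scene. Friction and masses are not known exactly. Their poses are not given: they have to be found in the camera images.
- bin: White box to hang, on the bench, x 100, y 90, z 80 mm. Origin: centre of underside, z up. Handle bar along x over its middle, 12 mm thick in y, z 97 to 113: pinch across y. Hooked lip on its -x wall (x -50), turned towards the robot within 0.5 rad: flange underside z 76; tail leaves 19 mm for the rail at top, flares to 34 mm at its foot (x -90, z 45). A caddy without lip stands near.
- panel: Fixed low steel panel (sizes in mm), 380 along y. Origin: on the bench under the middle of its 5 mm sheet, whose top edge at z 150 is the rail. Louvres on its +x side (away from the robot) stand out to x 13.5. Three bin places at y -125, 0, 125; the empty one has a white card below. Hung bin: x along panel x, origin x 65, z 74; let go up to 8 mm off in x, lip and louvres slide it home.
- hung_a: Bin like bin, same size and axes, already hanging at one of the panel's three places. Origin: centre of its underside, 74 mm above the bench; its handle tops out at 187 mm.
- hung_b: The other bin like bin, same size and axes, already hanging at another place. Origin: centre of its underside, 74 mm above the bench; its handle tops out at 187 mm.
There are look-alikes about, which are no part of the job. What is shaped like the bin but blue or purple is not meant.

How it is judged (in metres and radians):
At the end, for the whole second after the job is handed in: Released and at rest, the bin hangs by its lip on the louvred side: underside 60 to 85 mm up, centre 45 to 85 mm beyond the sheet and within 160 mm of the panel's middle, level and square within 11 degrees; the other two hang within 30 mm of where they were (z of bin in the frame of panel between 0.06 and 0.085 m and x of bin in the frame of panel between 0.045 and 0.085 m and y of bin in the frame of panel between -0.16 and 0.16 m and angle between bin's own z axis and vertical below 0.2 rad and angle between the x axis of bin and the x axis of panel, either way round below 0.2 rad and linear speed of bin below 0.02 m/s and distance of each of hung_a, hung_b from where it was at the start of the episode below 0.03 m and contact force between bin and the fingers below 0.1 N); the robot touches nothing.
It fails at once if a bin already hanging is knocked off or shoved more than 50 mm (distance of any of hung_a, hung_b from where it was at the start of the episode above 0.05 m).
It also fails if it takes over 42 s, if anything falls off the work surface, if the arm or the gripper's body presses on something with over 40 N, if the wrist force passes 120 N, or if a joint passes its speed limit or range.

## Robot

A 6-joint arm with a two-finger parallel gripper is mounted at the origin on the work surface. World frame = base frame: x ahead of the robot, y to its left, z up, the work surface at z = 0. Lengths are in mm, angles in rad, forces in N, time in s.
With the tool pointing down it reaches from about 275 to 750 mm from the base axis. Payload 10.2 kg.
Tool frame: the origin (TCP) lies between the finger pads; the fingertips stand 14 mm ahead of it and the grasp point (between the pads) lies 5 mm behind it (tip_reach is the distance from the TCP to the fingertips, in mm); z points along the fingers, y is the line along which they close (so a half turn about z gives the same grasp; the last joint's range is limited). The gripper opens to 85 mm and grips with 20 to 120 N. Pads are 22 mm wide; open, the fingers measure 114 mm over their backs; the gripper's body (76 mm by 85 mm) begins 54 mm behind the grasp point. The pads swing forward as they close: fully open they stand 13 mm farther back than shut.
Start: joints at [0.959, 0.313, 1.498, -0, 1.331, -0.223], TCP at [199.029, 485.818, 245.294] pointing down, gripper open.
Joint ranges: [-2.94, 2.94], [-0.97, 2.17], [0.19, 2.56], [-1.23, 4.37], [0.02, 3.11], [-2.88, 2.88]. Speed limits (rad/s): [2.39, 2.39, 3.01, 3.14, 3.14, 3.14].

## Interface

Orientations are given as a unit quaternion [w, x, y, z].
In Python, from rig import * gives the robot as it stands.
- The arm moves only by the tool arm_command, never from a script. Its argument "steps" is a list that holds one entry, the list of rows, each a list of 7 numbers: the opening, from 0 (shut) to 1 (fully open), then the shift along the tool's x, y, z each as a share of 0.05 m, from -1 to 1, then the turn, a rotation vector about the tool's x, y, z each as a share of 0.15 rad, from -1 to 1. A call has 1 to 8 rows; each row shifts and turns the commanded pose from where the row before left it, along the tool's axes as they then stand; what a row does not reach is not made up. A row lasts 1/8 s, in which the tool goes at most 62.5 mm and 10.7 degrees, less where a joint would pass 70% of its speed; a pose out of reach is approached as far as the arm can. A call with a number of a shift or a turn outside -1 to 1 is refused whole. A call with a gripper value outside its range is refused whole. The fingers move at their own pace and stop on an object; "squeeze" is the grip in N (left out, the last holds). Time passes only in rows, so rows that do not move let the fingers close. It gives the time, the measured TCP pose, the force, the opening and the grip force at its end, in the units of the state.
- sense(): the state, without advancing time (a new reading comes with each control period).
- capture(name): name is "scene" or "top" or "wrist"; returns the picture (400x640x3 uint8, red, green, blue); there is no depth.
- get_calibration(name): a dict with "intrinsics" (3x3 intrinsics, pixels), "D" ([k1, k2, p1, p2, k3] as OpenCV has them; the pictures are not rectified), "rvec" (rotation vector, rad) and "tvec" (3), from world to camera coordinates, as OpenCV has them; the wrist camera has in their place "T_tool_cam" (4x4, takes a point from camera to tool coordinates, whose origin is the TCP and whose axes are the flange's). Camera axes: x right, y down, z forward; pixel columns grow to the right and rows downward; lengths in mm; the calibration is good to about 2 mm. A picture is of the moment at which its call begins: read the wrist's pose just before it. get_calibration takes no time and is no camera call.
- finish_job(): hands the job in; it is judged then, once.
The state is a dict: "time_s": time; "joints": joint angles; "dq": joint speeds; "tau": joint torques, N m; "eef_pos": TCP position; "ee_rot": TCP orientation; "force": force on the tool from outside, world axes, zero at the start; "wrist_torque": the same for the moment, N m; "grip_width": opening from 0.0 (shut) to 1.0 (fully open); "grip_force": force on a finger pad.
Only numpy, scipy, OpenCV 4.12 (cv2) and the standard library are available. Lean on these libraries where they do the work, as an engineer would, in place of code of your own. Each camera call takes 0.05 s, during which the arm holds its last target. There are 200 camera calls.

## Working session

There is one attempt and no reset: what is moved stays moved. The work goes in short steps, Python scripts to look and compute and a tool call to move; the robot and the scene stay as the last step left them, time stands still between calls to the robot, and variables do not carry over. Pictures are saved under pics/ and viewed, at most 10 in all, crops included, and the job is handed in when it is done.

Besides the shell and the picture viewer there is one more tool, called by a JSON object that holds its "fn" and its "kwargs", one argument or row to a line. arm_command: Moves the arm, as the interface text tells. Its arguments: {"type":"object","properties":{"steps":{"type":"array"},"squeeze":{"type":"number"}},"required":["steps"]}

```bash
mkdir -p pics; ls; python3 - <<'E'
from rig import *
import cv2
s=sense(); print(s['time_s'],s['eef_pos'],s['ee_rot'],s['force'])
for n in ("scene","top"):
    cv2.imwrite(f"pics/{n}0.png",cv2.cvtColor(capture(n),cv2.COLOR_RGB2BGR))
for n in ("scene","top","wrist"):
    print(n,get_calibration(n))
E
```

```text
pics
0.0 [198.85832359 485.60431982 244.71611233] [-2.82648669e-04  1.93161864e-01  9.81166670e-01 -6.17217687e-04] [-0.94853399  0.16821286  0.06458576]
scene {'intrinsics': array([[490.48407588,   0.        , 321.44629387],
       [  0.        , 490.48407588, 198.88719044],
       [  0.        ,   0.        ,   1.        ]]), 'D': array([-0.10536339,  0.        ,  0.        ,  0.        ,  0.        ]), 'rvec': array([ 1.07128439,  2.24876369, -1.12516647]), 'tvec': array([ 300.22496954, -142.4096421 , 1644.83612579])}
top {'intrinsics': array([[367.10659563,   0.        , 319.29455802],
       [  0.        , 367.10659563, 201.43043891],
       [  0.        ,   0.        ,   1.        ]]), 'D': array([-0.00324473,  0.        ,  0.        ,  0.        ,  0.        ]), 'rvec': array([ 2.05210621, -2.17612433,  0.22913467]), 'tvec': array([ 30.93564692, 468.90986845, 951.64875821])}
wrist {'intrinsics': array([[283.2401973 ,   0.        , 325.80374585],
       [  0.        , 283.2401973 , 200.510606  ],
       [  0.        ,   0.        ,   1.        ]]), 'D': array([0.01005457, 0.        , 0.        , 0.        , 0.        ]), 'T_tool_cam': array([[-2.49603877e-04, -9.61624037e-01, -2.74370460e-01,
         7.02624430e+01],
       [ 9.99999259e-01,  8.69454731e-05, -1.21446219e-03,
         5.81922100e-01],
       [ 1.19171130e-03, -2.74370560e-01,  9.61623302e-01,
        -1.28591738e+02],
       [ 0.00000000e+00,  0.00000000e+00,  0.00000000e+00,
         1.00000000e+00]])}
```

View pics/scene0.png

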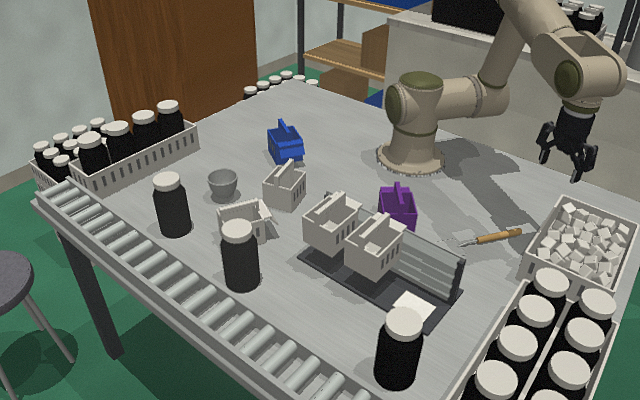

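View pics/top0.png

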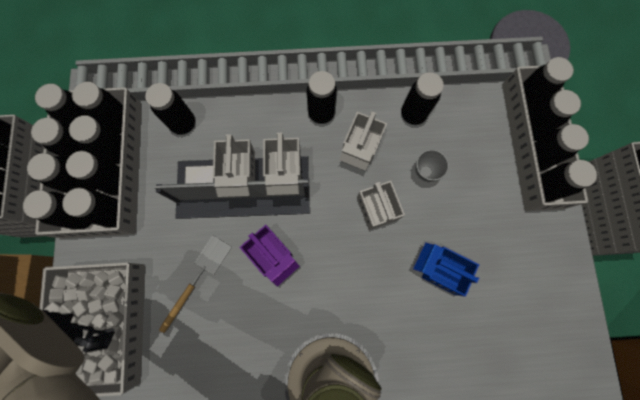

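The scene view shows two white unhung boxes, at scene (285,187) / top (381,205) and scene (243,220) / top (364,140). The empty place with its card is at top (200,175), and the hung bins are at top (232,165) and (282,165). An enlarged crop should show which of the two boxes has the lip.

```bash
python3 - <<'E'
import cv2,numpy as np
t=cv2.imread("pics/top0.png"); s=cv2.imread("pics/scene0.png")
a=cv2.resize(t[100:240,150:410],(780,420),interpolation=cv2.INTER_CUBIC)[:, :]
b=cv2.resize(t[105:235,325:425],(400,520),interpolation=cv2.INTER_CUBIC)
c=cv2.resize(s[150:280,200:300],(400,520),interpolation=cv2.INTER_CUBIC)
cv2.imwrite("pics/crop1.png",np.hstack([b,c]))
cv2.imwrite("pics/crop2.png",cv2.resize(t[120:220,150:325],(787,450),interpolation=cv2.INTER_CUBIC))
E
```

```text
(no output)
```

View pics/crop1.png

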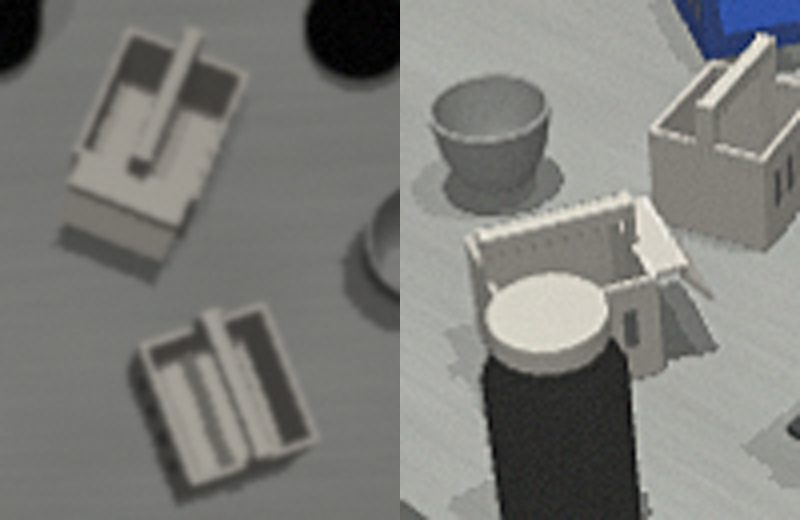

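View pics/crop2.png

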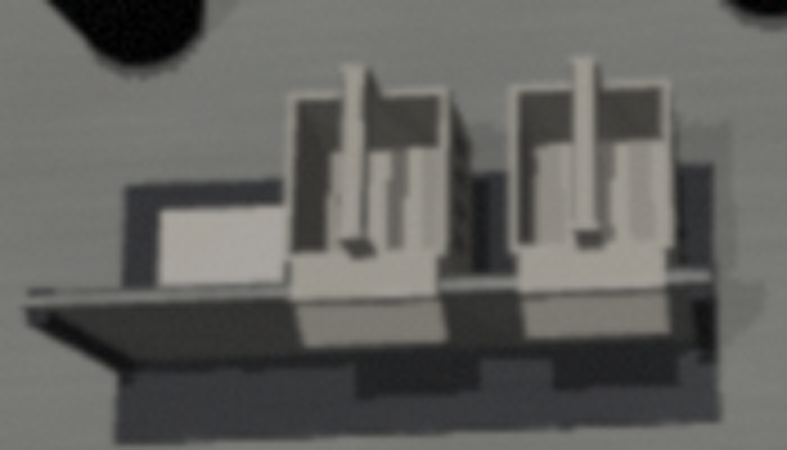

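The bin is the upper box, at top (364,140): a broad flange runs along its robot-facing edge, about (343,150)–(371,160), and its sloping tail shows in the scene view at about (375,290). The box at top (381,205) has four plain rims and no lip, so it is the caddy. Next I measure by casting rays.

```bash
cat > h.py <<'E'
from rig import *
import cv2,numpy as np
from scipy.spatial.transform import Rotation as R
def ray(n,uv,st=None):
    c=get_calibration(n); p=cv2.undistortPoints(np.array([[uv]],float),c['intrinsics'],c['D'])[0,0]
    d=np.array([*p,1.])
    if n=="wrist":
        w,x,y,z=st['ee_rot']; Rt=R.from_quat([x,y,z,w]).as_matrix(); T=c['T_tool_cam']
        return Rt@T[:3,3]+st['eef_pos'], Rt@T[:3,:3]@d
    Rm=cv2.Rodrigues(c['rvec'])[0]; return -Rm.T@c['tvec'], Rm.T@d
def at(n,uv,z,st=None):
    o,d=ray(n,uv,st); return (o+d*(z-o[2])/d[2])
def pix(n,X):
    c=get_calibration(n); return cv2.projectPoints(np.array([X],float),c['rvec'],c['tvec'],c['intrinsics'],c['D'])[0][0,0]
E
python3 - <<'E'
from h import *
np.set_printoptions(precision=1,suppress=True)
C=lambda u,v:(325+(u+.5)/4-.5,105+(v+.5)/4-.5)
D=lambda u,v:(150+(u+.5)/4.5-.5,120+(v+.5)/4.5-.5)
print("bin handle ends",at("top",C(192,31),113),at("top",C(143,157),113))
for k,v in dict(farL=(130,32),farR=(245,73),flL=(70,183),flR=(183,222)).items(): print(k,at("top",C(*v),80))
print("rail",at("top",D(28,297),150),at("top",D(712,277),150))
print("hungL handle",at("top",D(353,67),187),at("top",D(357,238),187))
print("hungL rim",at("top",D(288,93),154),at("top",D(449,90),154),at("top",D(288,295),154))
print("hungR handle",at("top",D(584,58),187),at("top",D(588,230),187))
print("card",at("top",D(220,245),2))
for h in (120,150): print("bottle top", at("top",(160,95),h))
print("bottle base",at("top",(180,125),0))
E
```

```text
bin handle ends [ 692.2 -153.1  113. ] [ 604.9 -112.9  113. ]
farL [ 709.4 -116.1   80. ]
farR [ 674.3 -193.1   80. ]
flL [601.4 -66.5  80. ]
flR [ 569.3 -140.8   80. ]
rail [512. 405. 150.] [501.4  30.1 150. ]
hungL handle [620.1 217.3 187. ] [523.7 215.9 187. ]
hungL rim [620.7 261.7 154. ] [617.2 171.6 154. ] [503.7 261.6 154. ]
hungR handle [618.   92.4 187. ] [520.9  93.8 187. ]
card [581.4 347.9   2. ]
bottle top [772.6 415.6 120. ]
bottle top [755.7 402.4 150. ]
bottle base [738.1 405.3   0. ]
```

{"fn": "arm_command", "kwargs": {
  "steps": [
    [[1,-0.81,-0.5,0,0,0,0],[1,-0.81,-0.5,0,0,0,0],[1,-0.81,-0.5,0,0,0,0],[1,-0.81,-0.5,0,0,0,0],[1,-0.81,-0.5,0,0,0,0],[1,-0.81,-0.5,0,0,0,0],[1,-0.81,-0.5,0,0,0,0],[1,-0.81,-0.5,0,0,0,0]]
  ]
}}

```text
time_s: 1.1
eef_pos: [423.6, 176.5, 245.1]
ee_rot: [-0.0, 0.193, 0.981, -0.0]
force: [0.1, 1.0, 0.7]
grip_width: 1.0
grip_force: 0.0
```

{"fn": "arm_command", "kwargs": {
  "steps": [
    [[1,-0.81,-0.5,0,0,0,0],[1,-0.81,-0.5,0,0,0,0],[1,-0.81,-0.5,0,0,0,0],[1,-0.81,-0.5,0,0,0,0],[1,-0.81,-0.5,0,0,0,0],[1,-0.81,-0.5,0,0,0,0],[1,-0.81,-0.5,0,0,0,0],[1,0,0,0,0,0,0]]
  ]
}}

```text
time_s: 2.1
eef_pos: [619.6, -93.9, 243.7]
ee_rot: [-0.001, 0.195, 0.981, -0.0]
force: [-0.3, -0.5, -0.7]
grip_width: 1.002
grip_force: 0.0
```

```bash
cat >> h.py <<'E'
def go(x,y,z,yaw):
    "tool-frame move (x50 mm, x0.15 rad) to TCP xyz, pointing down, tool y along bin y at yaw"
    s=sense(); w,a,b,c=s['ee_rot']; Rt=R.from_quat([a,b,c,w]).as_matrix()
    Y=np.array([-np.sin(yaw),np.cos(yaw),0]); Z=np.array([0,0,-1.])
    G=np.c_[np.cross(Y,Z),Y,Z]
    print("t",s['time_s'],"pos",s['eef_pos'].round(1),"F",s['force'].round(1),"j",s['joints'].round(2))
    print("shift",(Rt.T@(np.array([x,y,z])-s['eef_pos'])/50).round(2),"turn",(R.from_matrix(Rt.T@G).as_rotvec()/.15).round(2))
E
python3 - <<'E'
from h import *
go(648,-133,200,-.43)
cv2.imwrite("pics/w1.png",cv2.cvtColor(capture("wrist"),cv2.COLOR_RGB2BGR))
E
```

```text
t 2.1 pos [619.6 -93.9 243.7] F [-0.3 -0.5 -0.7] j [-0.34  0.54  1.16 -0.    1.44 -1.52]
shift [-0.82 -0.51  0.87] turn [-0.   -0.01  0.25]
```

View pics/w1.png

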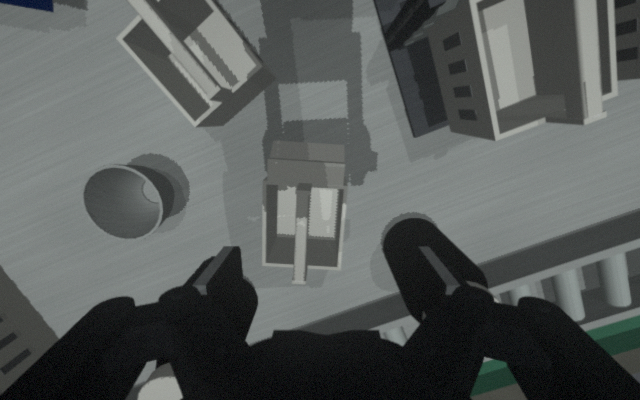

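The wrist view shows the bin below the gripper, with its handle running from (304,185) to (300,282). The lip is on the robot side at about (308,155), and a bottle stands at about (412,222).

```bash
python3 - <<'E'
from h import *
np.set_printoptions(precision=1,suppress=True)
s=sense()
a,b=at("wrist",(304,185),113,s),at("wrist",(300,283),113,s)
print(a,b,(a+b)/2,np.arctan2(*(b-a)[1::-1]), np.linalg.norm(b-a))
for uv in ((265,264),(341,268)): print("far rim",at("wrist",uv,80,s))
print("bottle base",at("top",(322,120),0),at("scene",(240,288),0))
for h in (120,150,180): print(h,"cap", at("top",(321,82),h),at("scene",(237,230),h))
E
```

```text
[ 600.7 -106.6  113. ] [ 694.6 -152.1  113. ] [ 647.6 -129.3  113. ] -0.4511600838291942 104.35737806725062
far rim [ 674.5 -190.3   80. ]
far rim [ 712.4 -111.6   80. ]
bottle base [729.4 -20.1   0. ] [781.6  -7.1   0. ]
120 cap [785.6 -19.7 120. ] [730.7 -55.4 120. ]
150 cap [768.4 -18.5 150. ] [753.8 -27.3 150. ]
180 cap [751.1 -17.3 180. ] [777.    0.7 180. ]
```

{"fn": "arm_command", "kwargs": {
  "steps": [
    [[1,-0.41,-0.24,0.4,0,0,0.14],[1,-0.41,-0.24,0.4,0,0,0.14],[1,0,0,0.3,0,0,0],[1,0,0,0,0,0,0],[1,0,0,0,0,0,0]]
  ]
}}

```text
time_s: 2.78
eef_pos: [647.5, -128.6, 191.5]
ee_rot: [0.001, 0.213, 0.977, -0.0]
force: [-0.2, 0.5, 0.3]
grip_width: 0.999
grip_force: 0.0
```

```bash
python3 - <<'E'
from h import *
go(648,-131.5,100,-.435)
s=sense()
im=capture("wrist"); cv2.imwrite("pics/w2.png",cv2.cvtColor(im,cv2.COLOR_RGB2BGR))
E
```

```text
t 2.775 pos [ 647.5 -128.6  191.5] F [-0.2  0.5  0.3] j [-0.37  0.66  1.11  0.    1.37 -1.51]
shift [-0.03 -0.05  1.83] turn [0.   0.01 0.04]
```

View pics/w2.png

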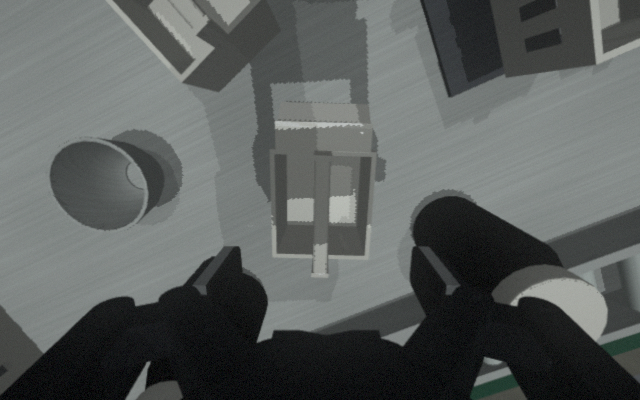

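The handle is centred between the pads, at columns 320–322 against a finger middle of 326, and the bottle is clear, so I descend.

{"fn": "arm_command", "kwargs": {
  "steps": [
    [[1,-0.02,-0.05,0.46,0,0,0.04],[1,0,0,0.46,0,0,0],[1,0,0,0.46,0,0,0],[1,0,0,0.42,0,0,0],[1,0,0,0,0,0,0],[1,0,0,0,0,0,0]]
  ]
}}

```text
time_s: 3.58
eef_pos: [647.9, -132.2, 101.9]
ee_rot: [0.001, 0.217, 0.976, -0.0]
force: [-0.1, 0.1, 0.2]
grip_width: 0.995
grip_force: 0.0
```

{"fn": "arm_command", "kwargs": {
  "steps": [
    [[0,0,0,0,0,0,0],[0,0,0,0,0,0,0],[0,0,0,0,0,0,0],[0,0,0,0,0,0,0],[0,0,0,0,0,0,0],[0,0,0,0,0,0,0]]
  ],
  "squeeze": 60
}}

```text
time_s: 4.32
eef_pos: [647.4, -132.3, 100.4]
ee_rot: [0.0, 0.217, 0.976, -0.0]
force: [-0.7, -0.4, 1.4]
grip_width: 0.129
grip_force: 61.4
```

{"fn": "arm_command", "kwargs": {
  "steps": [
    [[0,0,0,-0.2,0,0,0],[0,0,0,-0.6,0,0,0],[0,0,0,-0.75,0,0,0],[0,0,0,-0.75,0,0,0],[0,0,0,-0.75,0,0,0],[0,0,0,-0.75,0,0,0],[0,0,0,-0.6,0,0,0],[0,0,0,-0.2,0,0,0]]
  ]
}}

```text
time_s: 5.32
eef_pos: [647.5, -132.2, 332.3]
ee_rot: [0.001, 0.217, 0.976, -0.0]
force: [0.4, -0.8, -3.3]
grip_width: 0.128
grip_force: 61.1
```

```bash
python3 - <<'E'
from h import *
go(585,341.5,330,-.02)
E
```

```text
t 5.325 pos [ 647.5 -132.2  332.3] F [ 0.4 -0.8 -3.3] j [-0.38  0.61  0.84  0.    1.7  -1.51]
shift [5.14 8.06 0.03] turn [-0.    0.02 -2.78]
```

{"fn": "arm_command", "kwargs": {
  "steps": [
    [[0,0.2,0.31,0,0,0,0],[0,0.43,0.67,0,0,0,0],[0,0.43,0.67,0,0,0,0],[0,0.43,0.67,0,0,0,0],[0,0.43,0.67,0,0,0,0],[0,0.43,0.67,0,0,0,0],[0,0.43,0.67,0,0,0,0],[0,0.43,0.67,0,0,0,0]]
  ]
}}

```text
time_s: 6.32
eef_pos: [606.4, 164.6, 328.6]
ee_rot: [-0.001, 0.216, 0.976, -0.0]
force: [0.2, -0.7, -1.6]
grip_width: 0.126
grip_force: 60.9
```

{"fn": "arm_command", "kwargs": {
  "steps": [
    [[0,0.43,0.67,0,0,0,0],[0,0.43,0.67,0,0,0,0],[0,0.43,0.67,0,0,0,0],[0,0.43,0.67,0,0,0,0],[0,0.2,0.31,0,0,0,-0.7],[0,0,0,0,0,0,-0.7],[0,0,0,0,0,0,-0.7],[0,0,0,0,0,0,-0.68]]
  ]
}}

```text
time_s: 7.32
eef_pos: [582.7, 339.3, 328.4]
ee_rot: [-0.002, 0.008, 1.0, -0.0]
force: [-0.5, -0.4, -1.9]
grip_width: 0.124
grip_force: 61.0
```

{"fn": "arm_command", "kwargs": {
  "steps": [
    [[0,0,0,0,0,0,0],[0,0,0,0,0,0,0],[0,0,0,0,0,0,0]]
  ]
}}

```text
time_s: 7.7
eef_pos: [583.7, 338.4, 330.0]
ee_rot: [-0.0, 0.01, 1.0, -0.0]
force: [0.4, -0.3, -2.2]
grip_width: 0.131
grip_force: 61.0
```

```bash
python3 - <<'E'
from h import *
go(574.5,341.5,330,-.02)
s=sense(); np.set_printoptions(precision=1,suppress=True)
im=capture("wrist"); im2=capture("top"); 
b=cv2.resize(im2[80:230,130:330],(800,600),interpolation=cv2.INTER_CUBIC)
cv2.imwrite("pics/w3.png",cv2.cvtColor(im,cv2.COLOR_RGB2BGR));cv2.imwrite("pics/t3.png",cv2.cvtColor(b,cv2.COLOR_RGB2BGR))
E
```

```text
t 7.7 pos [583.7 338.4 330. ] F [ 0.4 -0.3 -2.2] j [ 0.35  0.65  0.77  0.    1.72 -1.2 ]
shift [0.19 0.06 0.  ] turn [-0. -0. -0.]
```

View pics/w3.png

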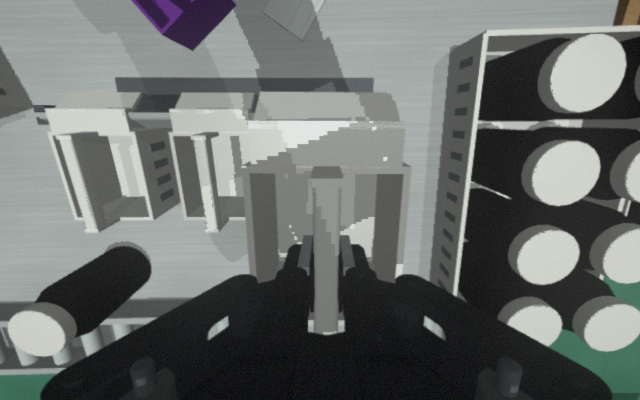

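The bin is held straight over the empty place, with its handle from (327,168) to (330,332). The hung bins' handles run from (200,137) to (212,230) and from (58,137) to (92,232). I compare all three in the same camera.

```bash
python3 - <<'E'
from h import *
np.set_printoptions(precision=1,suppress=True)
s=sense()
def seg(n,a,b,z):
    A,B=at(n,a,z,s),at(n,b,z,s); print(n,(A+B)/2,"len",np.linalg.norm(B-A),"yaw",np.arctan2(*(B-A)[1::-1]).round(3))
seg("wrist",(327,168),(330,333),343)
seg("wrist",(202,137),(212,231),187)
seg("wrist",(63,137),(92,232),187)
print("wall/flange line z80: held",at("wrist",(250,166),310,s),at("wrist",(403,166),310,s),"hung",at("wrist",(55,132),154,s),at("wrist",(180,132),154,s))
print("fold: held",at("wrist",(250,122),310,s),at("wrist",(403,122),310,s),"hung",at("wrist",(47,109),154,s),at("wrist",(178,108),154,s))
E
```

```text
wrist [573.6 340.5 343. ] len 81.28293624035692 yaw -0.002
wrist [574.3 222.5 187. ] len 94.41346591427049 yaw -0.032
wrist [572.4  96.9 187. ] len 95.15735514026144 yaw 0.034
wall/flange line z80: held [536.5 299.9 310. ] [538.2 380.6 310. ] hung [521.   58.7 154. ] [523.2 187.7 154. ]
fold: held [514.2 302.1 310. ] [515.8 379.4 310. ] hung [498.2  57.2 154. ] [499.4 189.6 154. ]
```

View pics/t3.png

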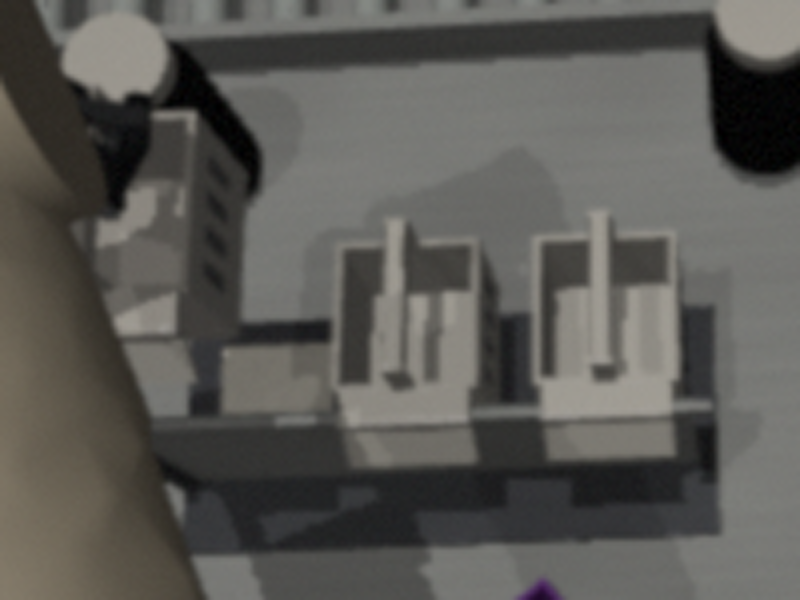

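{"fn": "arm_command", "kwargs": {
  "steps": [
    [[0,0.21,0.09,0.2,0,0,0],[0,0,0,0.4,0,0,0],[0,0,0,0.5,0,0,0],[0,0,0,0.5,0,0,0],[0,0,0,0.5,0,0,0],[0,0,0,0.2,0,0,0],[0,0,0,0,0,0,0],[0,0,0,0,0,0,0]]
  ]
}}

```text
time_s: 8.8
eef_pos: [573.9, 343.1, 216.6]
ee_rot: [0.001, 0.01, 1.0, 0.0]
force: [0.1, 0.4, -1.9]
grip_width: 0.127
grip_force: 60.9
```

```bash
python3 - <<'E'
from h import *
go(573,343,174,-.02)
np.set_printoptions(precision=1,suppress=True)
print("crate edge",at("top",(128,165),120))
im=capture("wrist"); im2=capture("scene")[190:330,280:480]
im=cv2.resize(im[60:260],(800,250)); im2=cv2.resize(im2,(500,350),interpolation=cv2.INTER_CUBIC)
o=np.zeros((600,800,3),np.uint8); o[:250]=im; o[250:,:500]=im2
cv2.imwrite("pics/c4.png",o[...,::-1])
E
```

```text
t 8.8 pos [573.9 343.1 216.6] F [ 0.1  0.4 -1.9] j [ 0.36  0.66  1.04  0.    1.44 -1.19]
shift [ 0.02 -0.    0.85] turn [0.01 0.01 0.  ]
crate edge [579.8 491.9 120. ]
```

View pics/c4.png

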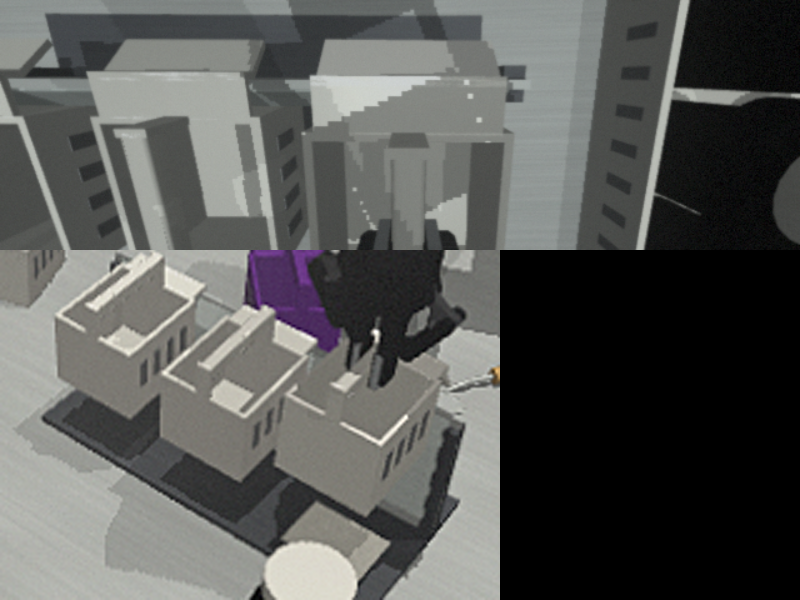

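The held bin is in line with the hung ones. Its flange fold is at crop row 75 and its wall line at row 130, against rows 73 and 118 for the neighbour at a lower height. I check this numerically.

```bash
python3 - <<'E'
from h import *
np.set_printoptions(precision=1,suppress=True)
s=sense(); P=lambda u,v,z: at("wrist",(u/1.25,60+v/1.25),z,s)
z=s['eef_pos'][2]-20
print("held fold",P(315,75,z),P(505,77,z),"wall",P(305,131,z),P(512,132,z))
print("hung fold",P(90,72,154),P(248,76,154),"wall",P(95,118,154),P(260,119,154))
print("rail",P(280,88,150),P(515,97,150),P(50,84,150))
E
```

```text
held fold [503.3 308.  196.4] [505.6 384.6 196.4] wall [525.8 301.7 196.4] [527.9 388.8 196.4]
hung fold [499.7 182.3 154. ] [503.  262.7 154. ] wall [523.1 178.6 154. ] [525.2 265.9 154. ]
rail [509.5 277.1 150. ] [516.7 402.8 150. ] [505.4 156.4 150. ]
```

{"fn": "arm_command", "kwargs": {
  "steps": [
    [[0,0,0,0.15,0,0,0],[0,0,0,0.15,0,0,0],[0,0,0,0.15,0,0,0],[0,0,0,0.1,0,0,0],[0,0,0,0,0,0,0]]
  ]
}}

```text
time_s: 9.52
eef_pos: [573.4, 342.9, 187.3]
ee_rot: [-0.0, 0.01, 1.0, -0.0]
force: [-0.0, -0.5, -1.7]
grip_width: 0.13
grip_force: 61.0
```

{"fn": "arm_command", "kwargs": {
  "steps": [
    [[0,0,0,0.08,0,0,0],[0,0,0,0.08,0,0,0],[0,0,0,0.06,0,0,0],[0,0,0,0,0,0,0]]
  ]
}}

```text
time_s: 10.02
eef_pos: [572.8, 343.1, 176.1]
ee_rot: [-0.001, 0.01, 1.0, -0.0]
force: [-5.4, 0.0, -1.9]
grip_width: 0.126
grip_force: 61.2
```

{"fn": "arm_command", "kwargs": {
  "steps": [
    [[0,0.02,0,0.04,0,0,0],[0,0,0,0.03,0,0,0],[0,0,0,0,0,0,0],[0,0,0,0,0,0,0]]
  ]
}}

```text
time_s: 10.52
eef_pos: [572.7, 342.9, 173.4]
ee_rot: [0.0, 0.01, 1.0, 0.0]
force: [-2.2, 0.6, -0.2]
grip_width: 0.127
grip_force: 61.4
```

Fz has gone from -1.9 to -0.2 N, so the rail now carries the bin. I open partly, which also keeps the fingers clear of the neighbour.

{"fn": "arm_command", "kwargs": {
  "steps": [
    [[0.2,0,0,0,0,0,0],[0.3,0,0,0,0,0,0],[0.45,0,0,0,0,0,0],[0.45,0,0,0,0,0,0],[0.45,0,0,0,0,0,0]]
  ]
}}

```text
time_s: 11.15
eef_pos: [572.6, 343.0, 173.3]
ee_rot: [0.0, 0.01, 1.0, 0.0]
force: [0.4, 0.5, -0.2]
grip_width: 0.454
grip_force: 0.0
```

{"fn": "arm_command", "kwargs": {
  "steps": [
    [[0.45,0,0,-0.2,0,0,0],[0.45,0,0,-0.5,0,0,0],[0.45,0,0,-0.8,0,0,0],[0.45,0,0,-0.8,0,0,0],[0.45,0,0,-0.8,0,0,0],[0.45,0,0,-0.3,0,0,0],[0.45,0,0,0,0,0,0],[0.45,0,0,0,0,0,0]]
  ]
}}

```text
time_s: 12.15
eef_pos: [572.4, 342.9, 342.4]
ee_rot: [-0.001, 0.01, 1.0, -0.0]
force: [-0.1, 0.4, -0.6]
grip_width: 0.448
grip_force: 0.0
```

```bash
python3 - <<'E'
from h import *
np.set_printoptions(precision=1,suppress=True)
s=sense(); print(s['time_s'],s['eef_pos'],s['force'],s['grip_force'])
im=capture("wrist"); im2=capture("scene")[190:330,280:480]
o=np.zeros((550,640,3),np.uint8); o[:280]=im[60:340]; o[280:,:386]=cv2.resize(im2,(386,270),interpolation=cv2.INTER_CUBIC)
cv2.imwrite("pics/c5.png",o[...,::-1])
E
```

```text
12.15 [572.4 342.9 342.4] [-0.1  0.4 -0.6] 0.0
```

View pics/c5.png

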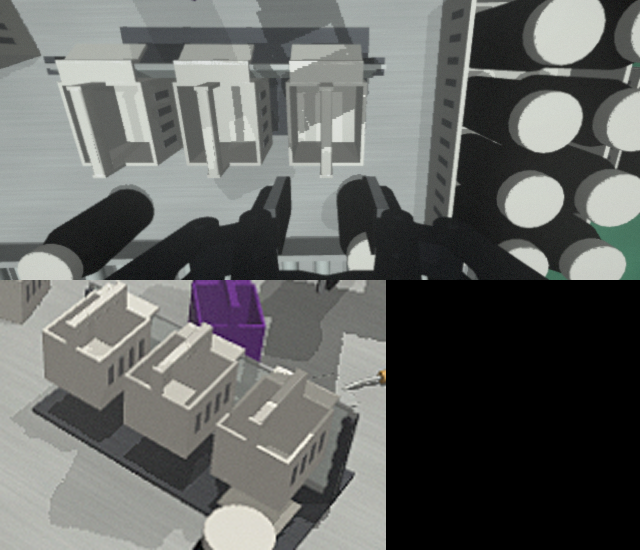

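All three bins hang in line, level and square, with far rims at crop rows 162–165 and handle ends at about row 176. The gripper is clear, so I hand the job in.

```bash
python3 -c "
from rig import *
print(finish_job())"
```

```text
the job is handed in; nothing more can be done
None
```

The third bin hangs by its lip at the empty place, level and in line with the other two, which look undisturbed in the last pictures; I handed the job in at about 12 s of the 42 s allowed, and no verdict came back.

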